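# Clamp a carving blank with a click wrench

### The job

Push the half-carved board along its guide rails, gently, until its end sits fully home against the wooden end stop under the clamp bridge. Then swing the click wrench on the clamp bolt clockwise (seen from above) until its handle just breaks over at the hinge, stop there at once without forcing the handle to the end of its kink, and let it go so that it springs straight with the board left clamped and at the stop. Leave the tools and other things on the bench where they are.

Things in the scene. Friction and masses are not known exactly. Their poses are not given: they have to be found in the camera images.
- fixture: Clamping fixture fixed to the bench. Origin on the bench top under the clamp bolt; z up, y along the guide rails towards the end stop (the pushing direction). Dark wooden bed 150 (x) by 260 mm (y = -220 to +40), top at z = 15. Wooden rails 10 mm wide at x = +-51.5, 8 mm above the bed. Steel bridge across at y = 0, z = 61 to 75, 34 mm wide, posts at x = +-66. Only bolt and wrench are higher (to 106).
- end_stop (a point): Middle of the end stop's face, which the board's front end must touch; a wooden bar 110 mm wide across the rails, 28 mm beyond the bolt axis, its top 41 mm above the bench. Fixed to the fixture, axes as the fixture's.
- board_mid (a point): Centre (half-way up, 26 mm above the bench) of the flat pale wooden board with a carved flower: 90 wide (x), 240 long (y), 22 mm thick, 0.25 kg; axes as the fixture's. Lies loose on the bed, 1.5 mm play to each rail, its rear end (-y) beyond the bed. Slides under 2 to 4 N. Push its rear end face, 120 mm behind this point. Home when this point is 120 mm short of the end stop's face.
- pad: Steel clamp pad under the bridge on the bolt's axis, a disc 32 mm wide, 8 mm thick; origin at the centre of its underside. Starts a few mm above the board's top; turning the bolt clockwise lowers it onto the board until the bolt stops hard. How far the bolt must turn differs each time (roughly 0.4 to 1 rad) and cannot be told from the wrench's direction.
- bolt_axis (a point): Point on the clamp bolt's vertical turning axis, 93 mm above the bench, level with the middle of the wrench's handle. Clockwise from above tightens. The wrench stays on the bolt and moves only level about this axis: about 2 N at the grip turns it either way until the bolt is tight, then the push rises sharply to about 12 N, where the handle breaks over.
- wrench_grip (a point): Middle of the wrench's black grip, a level round bar 26 mm thick, 110 mm long, 93 mm above the bench, its length along this point's y axis, which points away from the bolt; 161 mm from the bolt axis when straight. Starts on the fixture's +y side within about 45 degrees of y and sweeps towards +x. Pulled back with 2 N when straight, it loosens the bolt again.
- handle (a joint): Kink of the wrench's break-over hinge (vertical pin 36 mm from the bolt axis), rad: 0 straight, growing as the handle breaks over clockwise. Spring-held straight until about 12 N at the grip, then gives at almost constant push. Clicked above 0.07 (about 9 mm at the grip); forced above 0.22 (about 28 mm). Let go, it springs back to 0 by itself in under a second.
- gouge_a: Carving gouge, 240 mm, lying on the bench beneath the wrench's swing (28 mm high). Bystander.
- gouge_b: Carving gouge, 220 mm, lying on the bench to the robot's right. Bystander.
- mallet: Round carver's mallet lying on its side, 240 mm, 76 mm high. Bystander.
- whetstone: Grey whetstone 60 by 160 by 22 mm. Bystander.
- offcut: Wood offcut 50 by 110 by 22 mm beyond the fixture. Bystander.
- tin: Metal tin, 60 mm wide, 70 mm high, standing. Bystander.
- brush: Bench brush lying on the bench. Bystander.

How it is judged:
On the way, in this order (a step that is already met when the one before it is completed fails the run):
1. the board is home against the end stop (y of board_mid in the frame of fixture above -0.095 m), for 0.1 s.
2. the wrench handle has broken over with the board home and the pad down on it (y of board_mid in the frame of fixture above -0.095 m and value of joint handle above 0.07 rad and contact force between pad and board above 2 N), for 0.1 s.
At the end, for the whole second after the job is handed in: The board is within 3 mm of touching the end stop and at rest, the clamp pad presses on it with more than 2 N, and the wrench handle, released, is straight again (kink below 0.04 rad) and still (y of board_mid in the frame of fixture above -0.095 m and contact force between pad and board above 2 N and value of joint handle below 0.04 rad and linear speed of board below 0.01 m/s and velocity of joint handle below 0.05 rad/s).
It fails at once if the handle is forced past the click (kink above 0.22 rad) (value of joint handle above 0.22 rad).
It fails at once if the board is shoved with more than 40 N (contact force between any of the arm, the fingers and board above 40 N).
It fails at once if a bystander is moved by more than 30 mm (distance of any of gouge_a, gouge_b, mallet, whetstone, offcut, tin, brush from where it was at the start of the episode above 0.03 m).
It also fails if it takes over 61 s, if anything falls off the work surface, if the arm or the gripper's body presses on something with over 40 N, if the wrist force passes 120 N, or if a joint passes its speed limit or range.

### The arm

A 6-joint arm with a two-finger parallel gripper is mounted at the origin on the work surface. World frame = base frame: x ahead of the robot, y to its left, z up, the work surface at z = 0. Lengths are in m, angles in rad, forces in N, time in s.
With the tool pointing down it reaches from about 0.3 to 0.825 m from the base axis. Payload 5.4 kg.
Tool frame: the origin (TCP) lies between the finger pads; the fingertips stand 14 mm ahead of it and the grasp point (between the pads) lies 5 mm behind it; x points along the fingers, y is the direction in which the jaws open and shut, and the axes are right-handed (so a half turn about x gives the same grasp; the last joint's range is limited). The gripper opens to 92 mm and grips with 3 to 60 N. Pads are 20 mm wide; open, the fingers measure 128 mm over their backs; the gripper's body (75 mm by 189 mm) begins 69 mm behind the grasp point.
Start: joints at [0.924, 0.158, 1.597, -0, 1.386, -0.21], TCP at [0.243, 0.521, 0.229] pointing down, gripper open.
Joint ranges: [-2.91, 2.91], [-0.94, 2.29], [0.18, 2.7], [-1.29, 4.43], [0.17, 2.64], [-3, 3]. Speed limits (rad/s): [2.57, 2.57, 3.14, 3.14, 3.14, 3.14].

### API

Orientations are given as a unit quaternion [w, x, y, z].
In Python, from station import readout, imaging, order gives the robot as it stands.
- The arm moves only by the tool send_rows, never from a script. Its argument "deltas" is a list of rows, each a list of 3 entries, a list of its own where there are three numbers: the shift along the tool's x, y, z in units of 150 mm (1.0 is 150 mm), then the turn about the tool's x in units of 180 degrees (1.0 is 180 degrees), then the opening, from 0 (shut) to 1 (fully open). In form: [[[tx, ty, tz], twist, gripper], ...]. A call has 1 to 12 rows; each row is the pose to reach, as a shift and turn from the pose commanded when the call began, along the tool's axes at that moment, turning the shorter way round; what a row does not reach only later rows make up. A row lasts 1/8 s, in which the tool goes at most 62.5 mm and 10.7 degrees, less where a joint would pass 70% of its speed; a pose out of reach is approached as far as the arm can. A call with a number of a shift or a turn outside -1 to 1 is refused whole. A call with a gripper value outside its range is refused whole. The fingers move at their own pace and stop on an object; the grip force is fixed at half the most. Time passes only in rows, so rows that repeat a pose let the fingers close. It gives the time, the measured TCP pose, the force and the opening at its end, in the units of the state.
- readout.observe(): the state, without advancing time (a new reading comes with each control period).
- imaging.get_image(name): name is "scene" or "side" or "wrist"; returns a dict with "pixels" (480x640x3 uint8, red, green, blue), "fovy" (degrees; the focal length in pixels is half the picture's height over the tangent of half this angle, whatever the lens; pixels are square), "cx", "cy" (the principal point, pixels), "world_from_camera" (4x4, takes a point from camera to world coordinates); the wrist camera has in their place "hand_eye" (4x4, takes a point from camera to tool coordinates, whose origin is the TCP and whose axes are the tool frame's). Camera axes: x right, y up, looking along -z (the intrinsics and any distortion apply to the point x, -y, -z); pixel columns grow to the right and rows downward; lengths in m; the calibration is good to about 2 mm. A picture is of the moment at which its call begins: read the wrist's pose just before it. There is no depth.
- order.hand_in(): hands the job in, once; it reports no verdict.
The state is a dict: "time": time; "q": joint angles; "joint_velocities": joint speeds; "effort": joint torques, N m; "ee_pos": TCP position; "ee_rot": TCP orientation; "wrist_force": force on the tool from outside, world axes, zero at the start; "ft_torque": the same for the moment, N m; "width": finger opening in m.
Only numpy, scipy, OpenCV 4.12 (cv2) and the standard library are available. Lean on these libraries where they do the work, as an engineer would, in place of code of your own. Each camera call takes 0.05 s, during which the arm holds its last target. There are 200 camera calls.

## Working session

There is one attempt and no reset: what is moved stays moved. The work goes in short steps, Python scripts to look and compute and a tool call to move; the robot and the scene stay as the last step left them, time stands still between calls to the robot, and variables do not carry over. Pictures are saved under pics/ and viewed, about 8 in all and at most 12, crops included, and the job is handed in when it is done.

Besides the shell and the picture viewer there is one more tool, called after "Request:" by a JSON object that holds its "fn" and its "kwargs". send_rows: Moves the arm, as the interface text tells. Its arguments: {"type":"object","properties":{"deltas":{"type":"array","items":{"type":"array"}}},"required":["deltas"]}

```bash
mkdir -p pics
python3 - <<'E'
from station import readout, imaging
import cv2,numpy as np
s=readout.observe()
for k in s: print(k,np.round(s[k],4))
for n in ("scene","side","wrist"):
    im=imaging.get_image(n)
    cv2.imwrite(f"pics/{n}0.png",im["pixels"][:,:,::-1])
    print(n,{k:(np.round(v,4).tolist()) for k,v in im.items() if k!="pixels" and not isinstance(v,str)},[k for k in im])
E
ls
```

```text
time 0.0
q [ 0.9239  0.159   1.5982 -0.      1.3862 -0.2101]
joint_velocities [ 0.0003 -0.0022  0.0008  0.0001  0.0001  0.0024]
effort [ 6.00000e-04 -3.85577e+01 -3.22111e+01  7.02000e-02  3.80000e-02
 -2.00000e-04]
ee_pos [0.2429 0.5205 0.2276]
ee_rot [ 0.69    0.1526  0.6906 -0.1538]
wrist_force [ 0.4793 -0.2677 -0.8934]
ft_torque [0.0389 0.0222 0.0199]
width 0.0923
scene {'fovy': 47.2837, 'cx': 326.2574, 'cy': 237.6835, 'world_from_camera': [[0.0459, -0.7927, 0.6079, 1.4099], [0.9989, 0.0292, -0.0374, -0.0291], [0.0119, 0.609, 0.7931, 1.2], [0.0, 0.0, 0.0, 1.0]]} ['pixels', 'fovy', 'cx', 'cy', 'world_from_camera']
side {'fovy': 52.3291, 'cx': 309.8646, 'cy': 242.9353, 'world_from_camera': [[0.9257, 0.2455, -0.2876, 0.2381], [-0.3777, 0.5625, -0.7355, -0.8044], [-0.0187, 0.7895, 0.6135, 0.8039], [0.0, 0.0, 0.0, 1.0]]} ['pixels', 'fovy', 'cx', 'cy', 'world_from_camera']
wrist {'fovy': 62.5571, 'cx': 323.3344, 'cy': 243.597, 'hand_eye': [[0.0015, 0.2596, -0.9657, -0.1571], [1.0, -0.0007, 0.0014, -0.0007], [-0.0003, -0.9657, -0.2596, -0.072], [0.0, 0.0, 0.0, 1.0]]} ['pixels', 'fovy', 'cx', 'cy', 'hand_eye']
pics
```

View pics/scene0.png

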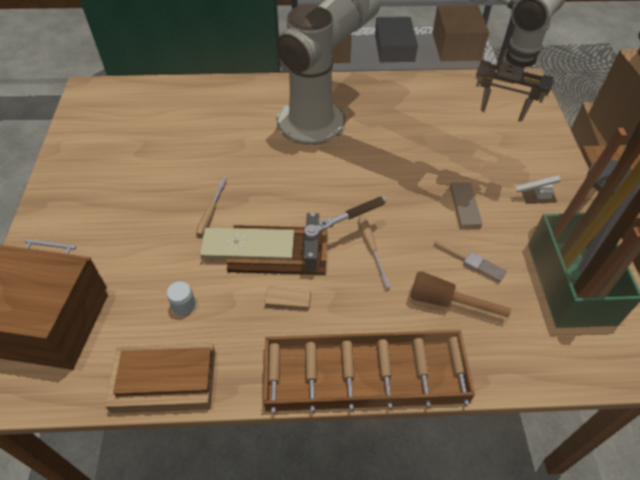

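View pics/side0.png

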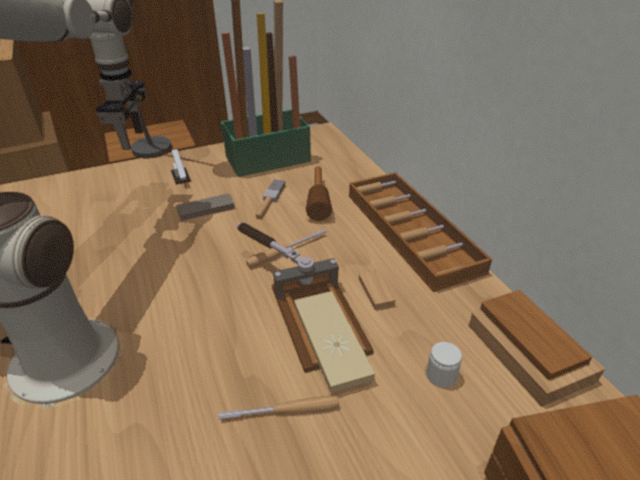

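The scene view shows the board (pale, about 203–293, 230–262), the bridge and bolt at (312,230), and the black grip centred near (366,208). Gouge_a lies under the swing at (373,255). The side view shows the same layout: grip (255,233), bolt (305,265), board rear end near (350,380).

```bash
cat > h.py <<'E'
import numpy as np,cv2
from station import readout,imaging
def ray(im,uv,T=None):
    T=im["world_from_camera"] if T is None else T
    T=np.array(T); f=240/np.tan(np.radians(im["fovy"])/2)
    d=T[:3,:3]@np.array([(uv[0]-im["cx"])/f,-(uv[1]-im["cy"])/f,-1]); return T[:3,3],d
def onz(im,uv,z,T=None):
    o,d=ray(im,uv,T); return o+d*(z-o[2])/d[2]
def blob(mask,roi):
    m=np.zeros(mask.shape,np.uint8); x0,y0,x1,y1=roi; m[y0:y1,x0:x1]=mask[y0:y1,x0:x1]
    n,l,st,c=cv2.connectedComponentsWithStats(m); i=1+np.argmax(st[1:,4])
    return (l==i).astype(np.uint8),c[i],st[i,4]
E
python3 - <<'E'
from h import *
R={"scene":((190,215,300,270),(335,190,395,225)),"side":((290,285,380,395),(230,215,280,255))}
vis=[]
for n in R:
    im=imaging.get_image(n); p=im["pixels"]; hsv=cv2.cvtColor(p,cv2.COLOR_RGB2HSV)
    b,c,a=blob(((hsv[...,0]>20)&(hsv[...,2]>120)&(hsv[...,1]<120)).astype(np.uint8),R[n][0])
    print(n,"board px",c,a, "hsv sample",hsv[245,250] if n=="scene" else hsv[320,325])
    k=cv2.findContours(b,0,1)[0][0]; q=cv2.boxPoints(cv2.minAreaRect(k))
    ap=cv2.approxPolyDP(k,4,True)[:,0]
    for u in ap: print("  corner",u,onz(im,u,.037).round(4))
    g,c,a=blob((p.max(2)<70).astype(np.uint8),R[n][1])
    k=cv2.findContours(g,0,1)[0][0]; r=cv2.minAreaRect(k)
    print(" grip",r,a,"cent",onz(im,c,.093).round(4))
    bx=cv2.boxPoints(r); 
    for u in bx: print("   ",u,onz(im,u,.093).round(4))
    v=p.copy(); cv2.drawContours(v,[ap],-1,(255,0,0),1); cv2.drawContours(v,[k],-1,(255,0,0),1)
    x0,y0=(190,180) if n=="scene" else (225,210)
    vis.append(cv2.resize(v[y0:y0+190 if n=="side" else y0+110,x0:x0+(210 if n=="scene" else 160)],None,fx=3,fy=3,interpolation=cv2.INTER_NEAREST))
    print(n,"bolt",onz(im,(312,230) if n=="scene" else (305,264),.1).round(4))
h=max(v.shape[0] for v in vis); o=np.zeros((h,sum(v.shape[1] for v in vis),3),np.uint8); x=0
for v in vis: o[:v.shape[0],x:x+v.shape[1]]=v; x+=v.shape[1]
o=cv2.resize(o,(800,int(h*800/o.shape[1]))); cv2.imwrite("pics/v1.png",o[:,:,::-1])
E
```

```text
scene board px [247.47448775 242.45480112] 2489 hsv sample [ 25  55 177]
  corner [200 252] [ 0.5534 -0.3062  0.037 ]
  corner [290 257] [ 0.5782 -0.0715  0.037 ]
  corner [293 231] [ 0.4924 -0.0629  0.037 ]
  corner [207 227] [ 0.4701 -0.2952  0.037 ]
 grip ((359.49139404296875, 209.6465606689453), (6.302710056304932, 23.241243362426758), 66.80140686035156) 113 cent [0.4749 0.11   0.093 ]
    [347.56897 211.3276 ] [0.4756 0.0834 0.093 ]
    [368.93103 202.17242] [0.4456 0.143  0.093 ]
    [371.41382 207.96552] [0.4662 0.1477 0.093 ]
    [350.05176 217.1207 ] [0.4957 0.0886 0.093 ]
scene bolt [ 0.5406 -0.0126  0.1   ]
side board px [333.10326917 340.0345249 ] 3273 hsv sample [ 20  64 188]
  corner [328 292] [ 0.567 -0.069  0.037]
  corner [295 303] [ 0.4858 -0.0722  0.037 ]
  corner [332 385] [ 0.4728 -0.3002  0.037 ]
  corner [373 371] [ 0.5577 -0.3018  0.037 ]
 grip ((254.93954467773438, 234.291748046875), (35.92485427856445, 8.63072681427002), 28.810794830322266) 293 cent [0.4622 0.1329 0.093 ]
    [237.12093 229.4165 ] [0.4272 0.1703 0.093 ]
    [241.28023 221.85413] [0.4455 0.1975 0.093 ]
    [272.75818 239.16699] [0.4953 0.0973 0.093 ]
    [268.59888 246.72937] [0.4768 0.0734 0.093 ]
side bolt [ 0.5294 -0.0269  0.1   ]
```

View pics/v1.png

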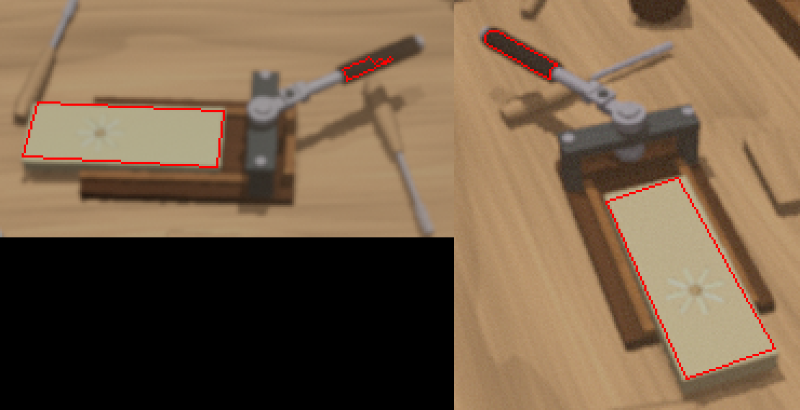

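```bash
cat >> h.py <<'E'
from scipy.spatial.transform import Rotation as Ro
def tri(r1,r2):
    (a,d),(b,e)=r1,r2; d=d/np.linalg.norm(d); e=e/np.linalg.norm(e)
    s=np.linalg.lstsq(np.c_[d,-e],b-a,rcond=None)[0]; p,q=a+s[0]*d,b+s[1]*e
    return (p+q)/2,np.linalg.norm(p-q)
def tcp():
    s=readout.observe(); w,x,y,z=s["ee_rot"]; return s,Ro.from_quat([x,y,z,w]).as_matrix(),np.array(s["ee_pos"])
def goal(p,zdir=None):
    "shift (tool axes, units of 150 mm) and twist (units of 180 deg) to reach TCP p with tool z along zdir"
    s,R,t=tcp(); sh=R.T@(np.array(p)-t)/.15; tw=None
    if zdir is not None:
        v=R.T@np.append(np.array(zdir),0); tw=np.arctan2(-v[1],v[2])/np.pi
    print("TCP",t.round(4),"shift",sh.round(4),"twist",tw); return sh,tw
E
python3 - <<'E'
from h import *
s,R,t=tcp(); print(R.round(3))
A=imaging.get_image("scene");B=imaging.get_image("side")
for n,a,b in (("bolt top",(312.1,227.6),(305.9,261.3)),("grip far end",(383.5,199.5),(238.5,225)),("board fr L",(293,231),(295,303)),("fr R",(290,257),(328,292)),("rr L",(207,227),(332,385)),("rr R",(200,252),(373,371))):
    p,g=tri(ray(A,a),ray(B,b)); print(n,p.round(4),"gap",round(g,4))
th=np.radians(4.3); d=[np.sin(th),np.cos(th)]
goal([.5,.0,.3],d); goal([.5,.0,.3],[-d[0],-d[1]])
E
```

```text
[[-0.001  0.423  0.906]
 [-0.001  0.906 -0.423]
 [-1.    -0.001 -0.   ]]
bolt top [ 0.5343 -0.0139  0.0984] gap 0.0056
grip far end [0.4359 0.1842 0.0934] gap 0.0034
board fr L [ 0.4877 -0.0639  0.0296] gap 0.0023
fr R [ 0.5709 -0.0688  0.032 ] gap 0.0085
rr L [ 0.4717 -0.2972  0.0362] gap 0.0053
rr R [ 0.5562 -0.3049  0.0412] gap 0.0008
TCP [0.2432 0.5209 0.2284] shift [-0.4768 -2.4226  3.0204] twist -0.6151452877319769
TCP [0.2432 0.5209 0.2284] shift [-0.4768 -2.4226  3.0204] twist 0.38485471226802315
```

Request:
{"fn": "send_rows", "kwargs": {"deltas": [[[0,-1,0.907],0,0],[[0,-1,0.907],0,0],[[0,-1,0.907],0,0],[[0,-1,0.907],0,0]]}}

```text
time: 0.85
ee_pos: [0.3037, 0.3252, 0.2286]
ee_rot: [0.69, 0.154, 0.69, -0.154]
wrist_force: [0.2, 0.1, 1.1]
width: 0.0539
```

Request:
{"fn": "send_rows", "kwargs": {"deltas": [[[0,-1,0.907],0,0],[[0,-1,0.907],0,0],[[0,-1,0.907],0,0],[[0,-1,0.907],0,0]]}}

```text
time: 1.35
ee_pos: [0.364, 0.1317, 0.229]
ee_rot: [0.69, 0.155, 0.69, -0.155]
wrist_force: [0.6, 0.5, -0.1]
width: 0.014
```

Request:
{"fn": "send_rows", "kwargs": {"deltas": [[[0,-1,0.907],0,0],[[0,-1,0.907],0,0],[[0,-1,0.907],0,0],[[0,-1,0.907],0,0]]}}

```text
time: 1.85
ee_pos: [0.4236, -0.0619, 0.2288]
ee_rot: [0.69, 0.155, 0.69, -0.155]
wrist_force: [-0.1, 0.5, 0.6]
width: 0.0004
```

Request:
{"fn": "send_rows", "kwargs": {"deltas": [[[0,-1,0.907],0.385,0],[[0,-1,0.907],0.385,0],[[0,-1,0.907],0.385,0],[[0,-1,0.907],0.385,0],[[0,-1,0.907],0.385,0],[[0,-1,0.907],0.385,0],[[0,-1,0.907],0.385,0],[[0,-1,0.907],0.385,0]]}}

```text
time: 2.85
ee_pos: [0.4832, -0.2515, 0.2285]
ee_rot: [0.481, 0.518, 0.482, -0.518]
wrist_force: [-0.4, 0.0, -0.1]
width: 0.0005
```

Run:
```python
from h import *
s,R,t=tcp(); print(s["time"],s["q"],s["width"]); print(R.round(3))
goal([.511,-.345,.2],[-.07,-.998])
im=imaging.get_image("wrist"); cv2.imwrite("pics/w1.png",im["pixels"][:,:,::-1])
A=imaging.get_image("scene"); print(onz(A,(201,233),.012),onz(A,(225,180),.012))
```

```text
2.85 [-7.02147653e-01  8.05384228e-02  1.68219398e+00  5.82026224e-04
  1.37931325e+00 -6.29337163e-01] 0.0005172313257640859
[[ 0.     0.997 -0.073]
 [ 0.001 -0.073 -0.997]
 [-1.    -0.    -0.001]]
TCP [ 0.4832 -0.2515  0.2285] shift [0.1896 0.2302 0.6083] twist -0.0009217557951486227
[ 0.47043509 -0.31549505  0.012     ] [ 0.27289658 -0.26312772  0.012     ]
```

View pics/w1.png

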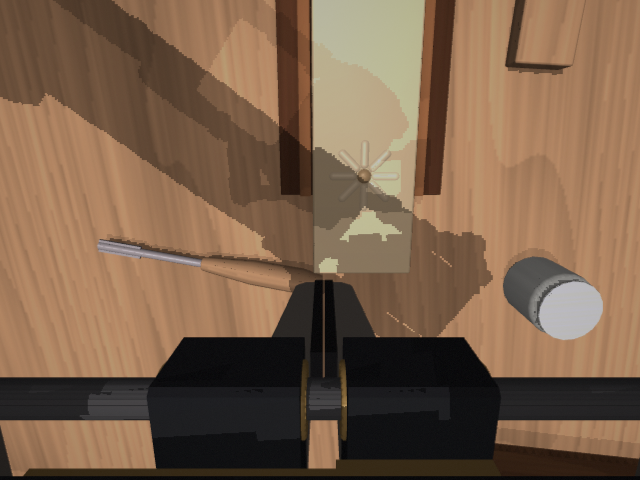

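The wrist view (image up = +y, right = +x) shows the board's rear edge at row 272, columns 314–410. Gouge_b's handle end is just off its left corner, at about (315,287), partly behind the fingers.

Run:
```python
from h import *
s,R,t=tcp(); im=imaging.get_image("wrist"); T=np.eye(4); T[:3,:3]=R; T[:3,3]=t; T=T@np.array(im["hand_eye"])
for u in ((314,272),(410,272),(312,150),(416,150)): print(u,onz(im,u,.037,T).round(4))
for u in ((203,264),(300,292),(318,288)): print("gouge",u,onz(im,u,.012,T).round(4))
goal([.52,-.35,.2])
```

```text
(314, 272) [ 0.4712 -0.3008  0.037 ]
(410, 272) [ 0.5604 -0.3072  0.037 ]
(312, 150) [ 0.4782 -0.1903  0.037 ]
(416, 150) [ 0.5673 -0.1967  0.037 ]
gouge (203, 264) [ 0.3606 -0.2931  0.012 ]
gouge (300, 292) [ 0.4541 -0.3297  0.012 ]
gouge (318, 288) [ 0.4726 -0.3267  0.012 ]
TCP [ 0.4829 -0.2522  0.2286] shift [0.1903 0.2945 0.6325] twist None
```

Request:
{"fn": "send_rows", "kwargs": {"deltas": [[[0,0.304,0.6],0,0],[[0,0.304,0.6],0,0],[[0.4,0.304,0.6],0,0],[[0.7,0.304,0.6],0,0],[[0.9,0.304,0.6],0,0],[[0.9,0.304,0.6],0,0]]}}

```text
time: 3.75
ee_pos: [0.5197, -0.3442, 0.0906]
ee_rot: [-0.479, -0.518, -0.483, 0.518]
wrist_force: [0.6, 0.3, -0.5]
width: 0.0005
```

Request:
{"fn": "send_rows", "kwargs": {"deltas": [[[0.15,0,0],0,0],[[0.3,0,0],0,0],[[0.384,0,0],0,0],[[0.384,0,0],0,0],[[0.384,0,0],0,0]]}}

```text
time: 4.38
ee_pos: [0.5221, -0.3468, 0.0375]
ee_rot: [0.482, 0.519, 0.48, -0.518]
wrist_force: [1.0, -0.7, 1.2]
width: 0.0002
```

Run:
```python
from h import *
goal([.522,-.345,.036],[-.0715,-.997])
im=imaging.get_image("wrist"); cv2.imwrite("pics/w2.png",im["pixels"][:,:,::-1])
```

```text
TCP [ 0.5221 -0.3468  0.0375] shift [ 0.0101 -0.0013 -0.0119] twist -0.001200277895996221
```

View pics/w2.png

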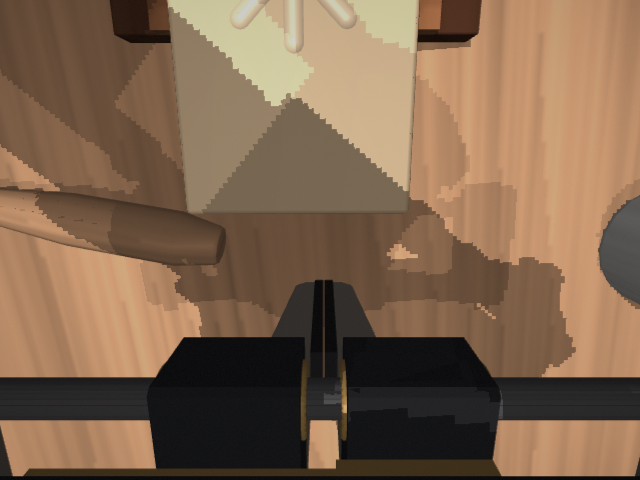

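The fingers (tips at about 300–350, 290) are centred on the rear face, and the gouge end at col 225 is clear of them. Next: push along tool -z.

Request:
{"fn": "send_rows", "kwargs": {"deltas": [[[0,0,-0.07],0,0],[[0,0,-0.14],0,0],[[0,0,-0.19],0,0],[[0,0,-0.22],0,0],[[0,0,-0.25],0,0],[[0,0,-0.28],0,0],[[0,0,-0.31],0,0],[[0,0,-0.34],0,0],[[0,0,-0.37],0,0],[[0,0,-0.4],0,0],[[0,0,-0.43],0,0],[[0,0,-0.46],0,0]]}}

```text
time: 5.92
ee_pos: [0.5265, -0.277, 0.0361]
ee_rot: [-0.481, -0.519, -0.481, 0.519]
wrist_force: [-0.1, -0.4, -0.7]
width: 0.0002
```

Request:
{"fn": "send_rows", "kwargs": {"deltas": [[[0,0,-0.03],0,0],[[0,0,-0.06],0,0],[[0,0,-0.09],0,0],[[0,0,-0.12],0,0],[[0,0,-0.14],0,0],[[0,0,-0.16],0,0]]}}

```text
time: 6.68
ee_pos: [0.5283, -0.2532, 0.036]
ee_rot: [-0.481, -0.519, -0.481, 0.519]
wrist_force: [-1.3, -1.1, -0.3]
width: 0.0004
```

Request:
{"fn": "send_rows", "kwargs": {"deltas": [[[0,0,-0.015],0,0],[[0,0,-0.03],0,0],[[0,0,-0.045],0,0],[[0,0,-0.06],0,0]]}}

```text
time: 7.18
ee_pos: [0.5289, -0.2443, 0.036]
ee_rot: [-0.481, -0.519, -0.481, 0.519]
wrist_force: [-0.2, -1.2, -0.9]
width: 0.0004
```

Run:
```python
from h import *
s,R,t=tcp(); print(t,s["wrist_force"])
im=imaging.get_image("wrist"); A=imaging.get_image("side")
cv2.imwrite("pics/w3.png",np.hstack([cv2.resize(im["pixels"],(400,300)),cv2.resize(A["pixels"][200:410,220:500],(400,300))])[:,:,::-1])
```

```text
[ 0.52892874 -0.24426401  0.03602891] [-0.16556134 -1.20912964 -0.87741781]
```

View pics/w3.png

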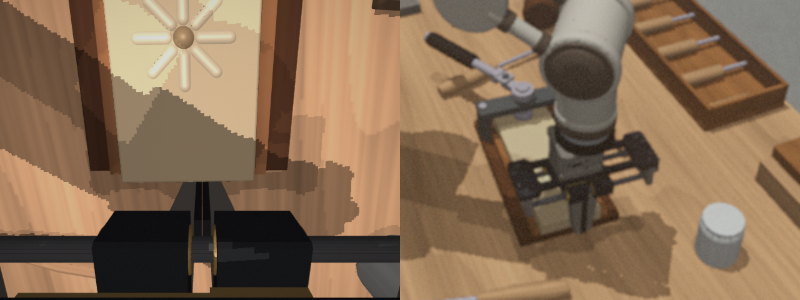

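The board is in contact with the fingers and runs straight between the rails. Next I creep towards the stop.

Request:
{"fn": "send_rows", "kwargs": {"deltas": [[[0,0,-0.013],0,0],[[0,0,-0.026],0,0],[[0,0,-0.026],0,0]]}}

```text
time: 7.65
ee_pos: [0.5292, -0.2403, 0.036]
ee_rot: [0.481, 0.519, 0.481, -0.518]
wrist_force: [0.5, -0.6, 0.6]
width: 0.0004
```

Request:
{"fn": "send_rows", "kwargs": {"deltas": [[[0,0,-0.01],0,0],[[0,0,-0.02],0,0],[[0,0,-0.02],0,0]]}}

```text
time: 8.02
ee_pos: [0.5295, -0.2373, 0.036]
ee_rot: [0.481, 0.519, 0.481, -0.518]
wrist_force: [-0.5, -0.2, -0.2]
width: 0.0006
```

Request:
{"fn": "send_rows", "kwargs": {"deltas": [[[0,0,-0.01],0,0],[[0,0,-0.02],0,0],[[0,0,-0.02],0,0]]}}

```text
time: 8.4
ee_pos: [0.5296, -0.2357, 0.0362]
ee_rot: [-0.482, -0.518, -0.48, 0.519]
wrist_force: [-1.5, -5.4, -0.9]
width: -0.0
```

Request:
{"fn": "send_rows", "kwargs": {"deltas": [[[0,0,-0.007],0,0],[[0,0,-0.007],0,0]]}}

```text
time: 8.65
ee_pos: [0.5298, -0.2356, 0.0365]
ee_rot: [-0.482, -0.518, -0.48, 0.519]
wrist_force: [-2.3, -8.6, -0.8]
width: 0.0006
```

Request:
{"fn": "send_rows", "kwargs": {"deltas": [[[0,0,-0.007],0,0],[[0,0,-0.007],0,0],[[0,0,-0.007],0,0]]}}

```text
time: 9.02
ee_pos: [0.53, -0.2356, 0.0368]
ee_rot: [-0.483, -0.517, -0.479, 0.52]
wrist_force: [-1.7, -9.8, -0.6]
width: 0.0008
```

The stop is reached: force rises while the position stays put, at TCP y −0.2356 against −0.236 predicted. Next I back off and lift.

Request:
{"fn": "send_rows", "kwargs": {"deltas": [[[0,0,0.06],0,0],[[0,0,0.2],0,0],[[-0.2,0,0.25],0,0],[[-0.6,0,0.25],0,0],[[-1,0,0.25],0,0],[[-1,0,0.25],0,0]]}}

```text
time: 9.78
ee_pos: [0.5299, -0.2729, 0.1925]
ee_rot: [0.485, 0.519, 0.477, -0.518]
wrist_force: [-0.5, -0.8, -0.0]
width: 0.0005
```

Run:
```python
from h import *
goal([.415,.106,.19],[-.897,-.443])
A=imaging.get_image("scene");B=imaging.get_image("side")
cv2.imwrite("pics/s4.png",np.hstack([cv2.resize(A["pixels"][170:290,200:420],(440,300)),cv2.resize(B["pixels"][200:400,220:400],(360,300))])[:,:,::-1])
```

```text
TCP [ 0.5299 -0.2729  0.1925] shift [-0.0081 -0.9553 -2.4604] twist 0.32981819844691845
```

Request:
{"fn": "send_rows", "kwargs": {"deltas": [[[0,-0.32,-0.82],0,0],[[0,-0.32,-0.82],0,0],[[0,-0.32,-0.82],0,0]]}}

```text
time: 10.25
ee_pos: [0.4858, -0.1399, 0.1829]
ee_rot: [-0.479, -0.517, -0.484, 0.518]
wrist_force: [0.1, -0.9, -0.4]
width: 0.0005
```

Request:
{"fn": "send_rows", "kwargs": {"deltas": [[[0,-0.32,-0.82],0,0],[[0,-0.32,-0.82],0,0],[[0,-0.32,-0.82],0,0]]}}

```text
time: 10.62
ee_pos: [0.4484, -0.0152, 0.1844]
ee_rot: [-0.481, -0.517, -0.483, 0.518]
wrist_force: [1.3, -0.7, 0.2]
width: 0.0005
```

Request:
{"fn": "send_rows", "kwargs": {"deltas": [[[0,-0.32,-0.82],0.33,0],[[0,-0.32,-0.82],0.33,0],[[0,-0.32,-0.82],0.33,0],[[0,-0.32,-0.82],0.33,0],[[0,-0.32,-0.82],0.33,0],[[0,-0.32,-0.82],0.33,0],[[0,-0.32,-0.82],0.33,0]]}}

```text
time: 11.5
ee_pos: [0.4118, 0.1079, 0.1853]
ee_rot: [-0.161, -0.688, -0.161, 0.689]
wrist_force: [0.5, -0.1, -0.6]
width: 0.0
```

Run:
```python
from h import *
s,R,t=tcp(); print(s["q"])
goal([.415,.106,.088],[-.897,-.443])
im=imaging.get_image("wrist"); A=imaging.get_image("side")
cv2.imwrite("pics/w5.png",np.hstack([im["pixels"][:,:,::-1][:, :],]))
```

```text
[-2.89772055e-02 -2.07766638e-01  2.04356533e+00 -4.65112766e-04
  1.30706311e+00  1.08312307e+00]
TCP [0.4118 0.1079 0.1853] shift [ 0.6488  0.0208 -0.0144] twist 2.7725165242023003e-05
```

View pics/w5.png

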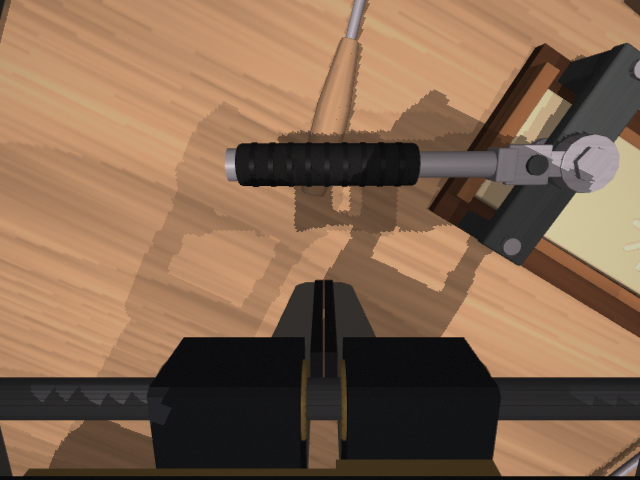

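The wrist view shows the grip horizontal at (237–420, 164), the hinge pin at (538,165) and the bolt head at (590,163), with the wrench straight.

```bash
cat >> h.py <<'E'
def wT(im):
    s,R,t=tcp(); T=np.eye(4); T[:3,:3]=R; T[:3,3]=t; return T@np.array(im["hand_eye"])
E
python3 - <<'E'
from h import *
im=imaging.get_image("wrist"); T=wT(im)
b=onz(im,(590,163),.104,T); P=[onz(im,u,.093,T) for u in ((237,164),(420,164),(538,165))]
print(b,P, np.linalg.norm(P[0]-P[1]))
g=(P[0]+P[1])/2; v=(g-b)[:2]; phi=np.arctan2(v[0],v[1]); print("grip",g,"r",np.linalg.norm(v),"phi",phi,np.degrees(phi))
t=np.array([np.cos(phi),-np.sin(phi)]); goal(np.append(g[:2]-t*.045,.088),-t)
E
```

```text
[ 0.53440246 -0.00891551  0.104     ] [array([0.43912672, 0.18035844, 0.093     ]), array([0.48959887, 0.07854352, 0.093     ]), array([0.52166338, 0.01248625, 0.093     ])] 0.11363853387928594
grip [0.4643628  0.12945098 0.093     ] r 0.15508333666362067 phi -0.46858695999720446 -26.848055142705352
TCP [0.4116 0.1084 0.1857] shift [ 0.6511  0.0333 -0.0781] twist -0.0027476871089117763
```

Request:
{"fn": "send_rows", "kwargs": {"deltas": [[[0.2,0.03,0],0,0],[[0.45,0.03,0],0,0],[[0.65,0.03,0],0,0],[[0.65,0.03,0],0,0],[[0.65,0.03,0],0,0]]}}

```text
time: 12.28
ee_pos: [0.4142, 0.1048, 0.0896]
ee_rot: [0.161, 0.689, 0.161, -0.688]
wrist_force: [0.8, 0.2, 0.2]
width: 0.0007
```

```bash
cat >> h.py <<'E'
B=np.array([.5345,-.0137])
def pos(phi,r=.161,c=.023): 
    u=np.array([np.sin(phi),np.cos(phi)]); t=np.array([np.cos(phi),-np.sin(phi)]); return B+r*u-c*t,-t
def where():
    s,R,t=tcp(); z=R[:2,2]; v=t[:2]-B; al=np.arctan2(-z[1]*-1,-z[0]) # bearing: t=(cos,-sin)
    tool=np.arctan2(z[1],-z[0]); rr=np.linalg.norm(v); con=np.arctan2(v[0],v[1])+np.arcsin(.023/rr)
    print("time",s["time"],"TCP",t.round(4),"tool phi",tool.round(4),"contact phi",con.round(4),"r",rr.round(4),"F.t",(np.array(s["wrist_force"])[:2]@(-z)).round(2))
E
python3 - <<'E'
from h import *
where(); p,z=pos(-.465); goal(np.append(p,.088),z)
for d in np.arange(.05,.61,.05):
    r,c=.161,.023; print(d.round(2),np.round([-(r*np.cos(d)+c*np.sin(d)-r)/.15,-(r*np.sin(d)-c*np.cos(d)+c)/.15,d/np.pi],4))
E
```

```text
time 12.275 TCP [0.4142 0.1048 0.0896] tool phi -0.4592 contact phi -0.6562 r 0.1689 F.t 0.81
TCP [0.4142 0.1048 0.0896] shift [ 0.0113 -0.0085 -0.2092] twist -0.0018595746994292525
0.05 [-0.0063 -0.0538  0.0159]
0.1 [-0.0099 -0.1079  0.0318]
0.15 [-0.0109 -0.1621  0.0477]
0.2 [-0.0091 -0.2163  0.0637]
0.25 [-0.0046 -0.2703  0.0796]
0.3 [ 0.0026 -0.324   0.0955]
0.35 [ 0.0125 -0.3773  0.1114]
0.4 [ 0.025  -0.4301  0.1273]
0.45 [ 0.0402 -0.4821  0.1432]
0.5 [ 0.0579 -0.5334  0.1592]
0.55 [ 0.0781 -0.5836  0.1751]
0.6 [ 0.1009 -0.6328  0.191 ]
```

Request:
{"fn": "send_rows", "kwargs": {"deltas": [[[0,-0.008,-0.1],0,0],[[0,-0.008,-0.16],0,0],[[0,-0.008,-0.19],0,0],[[0,-0.008,-0.21],0,0],[[0,-0.008,-0.21],0,0]]}}

```text
time: 12.9
ee_pos: [0.4409, 0.12, 0.0886]
ee_rot: [-0.161, -0.689, -0.161, 0.689]
wrist_force: [-1.3, -0.5, 0.2]
width: 0.0006
```

Request:
{"fn": "send_rows", "kwargs": {"deltas": [[[0,-0.003,-0.027],0.008,0],[[0,-0.006,-0.054],0.016,0],[[0,-0.008,-0.081],0.024,0],[[0,-0.01,-0.108],0.032,0],[[0,-0.01,-0.135],0.04,0],[[0,-0.011,-0.162],0.048,0],[[0,-0.009,-0.216],0.064,0],[[0,-0.005,-0.243],0.072,0],[[0,-0.003,-0.27],0.08,0],[[0,-0.003,-0.27],0.08,0]]}}

```text
time: 14.15
ee_pos: [0.4774, 0.1384, 0.0886]
ee_rot: [0.073, 0.703, 0.073, -0.703]
wrist_force: [-0.1, 0.2, 0.8]
width: 0.0005
```

Run:
```python
from h import *
where()
im=imaging.get_image("wrist"); cv2.imwrite("pics/w6.png",im["pixels"][:,:,::-1])
```

```text
time 14.15 TCP [0.4774 0.1384 0.0886] tool phi -0.2071 contact phi -0.2171 r 0.1624 F.t -0.07
```

View pics/w6.png

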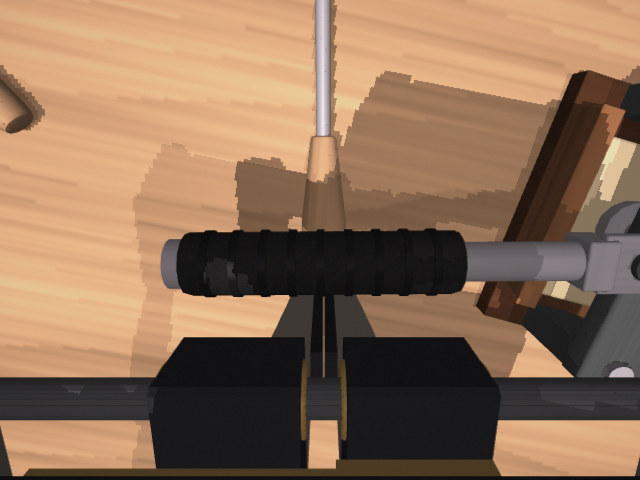

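The grip is level in the tool frame at rows 230–297, centred on and touching the closed fingers, and the wrench is following. I continue along the arc, with force checks.

Request:
{"fn": "send_rows", "kwargs": {"deltas": [[[0,-0.003,-0.027],0.008,0],[[0,-0.006,-0.054],0.016,0],[[0,-0.008,-0.081],0.024,0],[[0,-0.01,-0.108],0.032,0]]}}

```text
time: 14.7
ee_pos: [0.4929, 0.1432, 0.0885]
ee_rot: [0.037, 0.706, 0.037, -0.706]
wrist_force: [0.5, 0.8, -0.3]
width: 0.0005
```

Request:
{"fn": "send_rows", "kwargs": {"deltas": [[[0,-0.002,-0.016],0.005,0],[[0,-0.004,-0.032],0.01,0]]}}

```text
time: 14.95
ee_pos: [0.4975, 0.1443, 0.0885]
ee_rot: [-0.026, -0.707, -0.026, 0.707]
wrist_force: [0.9, -0.3, -0.4]
width: 0.0003
```

Request:
{"fn": "send_rows", "kwargs": {"deltas": [[[0,-0.002,-0.016],0.005,0],[[0,-0.004,-0.032],0.01,0]]}}

```text
time: 15.2
ee_pos: [0.5022, 0.1453, 0.0885]
ee_rot: [-0.015, -0.707, -0.015, 0.707]
wrist_force: [-0.7, 0.6, -0.3]
width: 0.0001
```

Request:
{"fn": "send_rows", "kwargs": {"deltas": [[[0,-0.002,-0.016],0.005,0],[[0,-0.004,-0.032],0.01,0]]}}

```text
time: 15.45
ee_pos: [0.507, 0.146, 0.0885]
ee_rot: [-0.004, -0.707, -0.004, 0.707]
wrist_force: [0.1, 0.4, -0.2]
width: 0.0006
```

```bash
python3 -c "
from h import *
where()"
```

```text
time 15.45 TCP [0.507  0.146  0.0885] tool phi -0.0114 contact phi -0.0284 r 0.1621 F.t 0.14
```

```bash
cat >> h.py <<'E'
def griprows():
    im=imaging.get_image("wrist"); p=im["pixels"]; m=(p.max(2)<60).astype(np.uint8); m[330:]=0; m[:,:190]=0; m[:,445:]=0
    o=[]
    for c in (215,255,420,440):
        r=np.where(m[200:325,c])[0]+200; o.append((c,r.min(),r.max()) if len(r) else (c,None))
    print("grip rows",o); return im
E
python3 - <<'E'
from h import *
a=cv2.imread("pics/w6.png"); m=a.max(2)<60
for c in (215,255,420,440): r=np.where(m[200:325,c])[0]+200; print("w6",c,r.min(),r.max())
where(); im=griprows(); cv2.imwrite("pics/w7.png",im["pixels"][:,:,::-1])
E
```

```text
w6 215 231 296
w6 255 232 294
w6 420 231 293
w6 440 231 293
time 15.45 TCP [0.507  0.146  0.0885] tool phi -0.0114 contact phi -0.0284 r 0.1621 F.t 0.14
grip rows [(215, np.int64(236), np.int64(299)), (255, np.int64(236), np.int64(298)), (420, np.int64(232), np.int64(295)), (440, np.int64(232), np.int64(294))]
```

Request:
{"fn": "send_rows", "kwargs": {"deltas": [[[0,-0.002,-0.016],0.004,0],[[0,-0.004,-0.032],0.008,0]]}}

```text
time: 15.75
ee_pos: [0.5117, 0.1467, 0.0885]
ee_rot: [0.005, -0.707, 0.005, 0.707]
wrist_force: [-1.0, 0.7, 0.4]
width: 0.0003
```

Request:
{"fn": "send_rows", "kwargs": {"deltas": [[[0,-0.002,-0.016],0.005,0],[[0,-0.004,-0.032],0.01,0]]}}

```text
time: 16.0
ee_pos: [0.5166, 0.1472, 0.0885]
ee_rot: [-0.016, 0.707, -0.016, -0.707]
wrist_force: [-0.1, 0.0, 1.0]
width: 0.0007
```

Request:
{"fn": "send_rows", "kwargs": {"deltas": [[[0,-0.002,-0.016],0.005,0],[[0,-0.004,-0.032],0.01,0]]}}

```text
time: 16.25
ee_pos: [0.5214, 0.1476, 0.0885]
ee_rot: [0.027, -0.707, 0.027, 0.707]
wrist_force: [0.1, -0.6, -0.5]
width: 0.0002
```

```bash
python3 -c "
from h import *
where();griprows()"
```

```text
time 16.25 TCP [0.5214 0.1476 0.0885] tool phi 0.0765 contact phi 0.0616 r 0.1618 F.t 0.12
grip rows [(215, np.int64(237), np.int64(298)), (255, np.int64(236), np.int64(298)), (420, np.int64(233), np.int64(295)), (440, np.int64(232), np.int64(294))]
```

Request:
{"fn": "send_rows", "kwargs": {"deltas": [[[0,-0.002,-0.016],0.005,0],[[0,-0.004,-0.032],0.01,0]]}}

```text
time: 16.55
ee_pos: [0.5262, 0.1478, 0.0885]
ee_rot: [0.038, -0.706, 0.038, 0.706]
wrist_force: [-0.3, 0.3, 0.2]
width: -0.0
```

Request:
{"fn": "send_rows", "kwargs": {"deltas": [[[0,-0.002,-0.016],0.005,0],[[0,-0.004,-0.032],0.01,0]]}}

```text
time: 16.8
ee_pos: [0.5311, 0.1479, 0.0885]
ee_rot: [-0.049, 0.705, -0.049, -0.705]
wrist_force: [-0.5, 0.5, -0.4]
width: 0.0004
```

Request:
{"fn": "send_rows", "kwargs": {"deltas": [[[0,-0.002,-0.016],0.005,0],[[0,-0.004,-0.032],0.01,0]]}}

```text
time: 17.05
ee_pos: [0.5359, 0.1479, 0.0885]
ee_rot: [0.06, -0.705, 0.06, 0.705]
wrist_force: [-0.0, -0.3, 0.5]
width: 0.0002
```

Request:
{"fn": "send_rows", "kwargs": {"deltas": [[[0,-0.002,-0.016],0.005,0],[[0,-0.004,-0.032],0.01,0]]}}

```text
time: 17.3
ee_pos: [0.5408, 0.1476, 0.0885]
ee_rot: [-0.071, 0.703, -0.071, -0.703]
wrist_force: [0.2, 0.5, 0.8]
width: 0.0004
```

Request:
{"fn": "send_rows", "kwargs": {"deltas": [[[0,-0.002,-0.016],0.005,0],[[0,-0.004,-0.032],0.01,0]]}}

```text
time: 17.55
ee_pos: [0.5456, 0.1473, 0.0885]
ee_rot: [-0.082, 0.702, -0.082, -0.702]
wrist_force: [-0.7, -0.4, 0.4]
width: 0.0003
```

```bash
python3 -c "
from h import *
where();griprows()"
```

```text
time 17.55 TCP [0.5456 0.1473 0.0885] tool phi 0.2336 contact phi 0.2117 r 0.1613 F.t -0.59
grip rows [(215, np.int64(238), np.int64(299)), (255, np.int64(236), np.int64(298)), (420, np.int64(230), np.int64(294)), (440, np.int64(232), np.int64(294))]
```

Request:
{"fn": "send_rows", "kwargs": {"deltas": [[[0,-0.002,-0.016],0.004,0],[[0,-0.003,-0.032],0.009,0]]}}

```text
time: 17.85
ee_pos: [0.5503, 0.1466, 0.0885]
ee_rot: [-0.092, 0.701, -0.092, -0.701]
wrist_force: [-0.6, -0.7, 0.5]
width: 0.0001
```

Request:
{"fn": "send_rows", "kwargs": {"deltas": [[[0,-0.002,-0.016],0.004,0],[[0,-0.003,-0.032],0.009,0]]}}

```text
time: 18.1
ee_pos: [0.5551, 0.1458, 0.0885]
ee_rot: [-0.102, 0.7, -0.102, -0.7]
wrist_force: [-0.3, 1.1, -0.2]
width: 0.0002
```

Request:
{"fn": "send_rows", "kwargs": {"deltas": [[[0,-0.002,-0.016],0.004,0],[[0,-0.003,-0.032],0.009,0]]}}

```text
time: 18.35
ee_pos: [0.5598, 0.1448, 0.0885]
ee_rot: [-0.112, 0.698, -0.112, -0.698]
wrist_force: [-0.4, -0.6, 0.3]
width: 0.0004
```

Request:
{"fn": "send_rows", "kwargs": {"deltas": [[[0,-0.002,-0.016],0.004,0],[[0,-0.003,-0.032],0.009,0]]}}

```text
time: 18.6
ee_pos: [0.5645, 0.1438, 0.0885]
ee_rot: [0.122, -0.696, 0.122, 0.697]
wrist_force: [-1.6, -0.2, -0.6]
width: 0.0002
```

Request:
{"fn": "send_rows", "kwargs": {"deltas": [[[0,-0.002,-0.016],0.004,0],[[0,-0.003,-0.032],0.009,0]]}}

```text
time: 18.85
ee_pos: [0.5691, 0.1426, 0.0885]
ee_rot: [0.132, -0.695, 0.132, 0.695]
wrist_force: [-1.1, 0.4, 0.6]
width: 0.0006
```

```bash
python3 -c "
from h import *
where();im=griprows();cv2.imwrite('pics/w8.png',im['pixels'][:,:,::-1])"
```

```text
time 18.85 TCP [0.5691 0.1426 0.0885] tool phi 0.3749 contact phi 0.3619 r 0.1601 F.t -1.18
grip rows [(215, np.int64(237), np.int64(299)), (255, np.int64(234), np.int64(300)), (420, np.int64(231), np.int64(297)), (440, np.int64(233), np.int64(295))]
```

Request:
{"fn": "send_rows", "kwargs": {"deltas": [[[0,-0.003,-0.016],0.004,0],[[0,-0.006,-0.032],0.009,0]]}}

```text
time: 19.15
ee_pos: [0.5739, 0.1416, 0.0885]
ee_rot: [0.142, -0.693, 0.142, 0.693]
wrist_force: [-1.6, 1.2, 0.8]
width: 0.0002
```

Request:
{"fn": "send_rows", "kwargs": {"deltas": [[[0,-0.003,-0.016],0.004,0],[[0,-0.006,-0.032],0.009,0]]}}

```text
time: 19.4
ee_pos: [0.5787, 0.1406, 0.0885]
ee_rot: [0.151, -0.691, 0.151, 0.691]
wrist_force: [-1.2, 1.2, 0.3]
width: 0.0005
```

Request:
{"fn": "send_rows", "kwargs": {"deltas": [[[0,-0.003,-0.016],0.004,0],[[0,-0.006,-0.032],0.009,0]]}}

```text
time: 19.65
ee_pos: [0.5802, 0.1405, 0.0871]
ee_rot: [0.161, -0.686, 0.161, 0.691]
wrist_force: [-11.2, 4.4, 3.4]
width: 0.0007
```

The force jumped to 12 N with the tool stalled, so the bolt is tight. Now I advance in small steps using the measured TCP.

```bash
python3 -c "
from h import *
where();im=griprows();cv2.imwrite('pics/w9.png',im['pixels'][:,:,::-1])"
```

```text
time 19.65 TCP [0.5802 0.1405 0.0871] tool phi 0.4596 contact phi 0.4316 r 0.1608 F.t -11.98
grip rows [(215, np.int64(241), np.int64(303)), (255, np.int64(237), np.int64(303)), (420, np.int64(232), np.int64(297)), (440, np.int64(233), np.int64(296))]
```

Request:
{"fn": "send_rows", "kwargs": {"deltas": [[[0,-0.003,-0.016],0.004,0],[[0,-0.005,-0.027],0.007,0]]}}

```text
time: 19.95
ee_pos: [0.5829, 0.1398, 0.0866]
ee_rot: [0.168, -0.683, 0.169, 0.691]
wrist_force: [-13.0, 4.7, 2.8]
width: 0.0007
```

```bash
python3 -c "
from h import *
where();im=griprows();cv2.imwrite('pics/w10.png',im['pixels'][:,:,::-1])"
```

```text
time 19.95 TCP [0.5829 0.1398 0.0866] tool phi 0.4811 contact phi 0.449 r 0.1609 F.t -13.65
grip rows [(215, np.int64(242), np.int64(304)), (255, np.int64(238), np.int64(304)), (420, np.int64(232), np.int64(297)), (440, np.int64(234), np.int64(297))]
```

Request:
{"fn": "send_rows", "kwargs": {"deltas": [[[0,-0.003,-0.016],0.005,0],[[0,-0.005,-0.032],0.01,0]]}}

```text
time: 20.25
ee_pos: [0.5873, 0.1385, 0.0864]
ee_rot: [0.179, -0.68, 0.179, 0.688]
wrist_force: [-13.3, 5.6, 3.9]
width: 0.0007
```

Request:
{"fn": "send_rows", "kwargs": {"deltas": [[[0,-0.003,-0.016],0.005,0],[[0,-0.005,-0.032],0.01,0]]}}

```text
time: 20.5
ee_pos: [0.5917, 0.1369, 0.0864]
ee_rot: [0.19, -0.677, 0.19, 0.685]
wrist_force: [-13.2, 6.1, 3.4]
width: 0.0005
```

```bash
python3 -c "
from h import *
where();s,R,t=tcp();print('moved since tight',np.linalg.norm(t[:2]-[.5802,.1405]));im=griprows();cv2.imwrite('pics/w11.png',im['pixels'][:,:,::-1])"
```

```text
time 20.5 TCP [0.5917 0.1369 0.0864] tool phi 0.5441 contact phi 0.5063 r 0.1611 F.t -14.45
moved since tight 0.012065322972403323
grip rows [(215, np.int64(241), np.int64(303)), (255, np.int64(237), np.int64(304)), (420, np.int64(234), np.int64(299)), (440, np.int64(235), np.int64(298))]
```

View pics/w11.png

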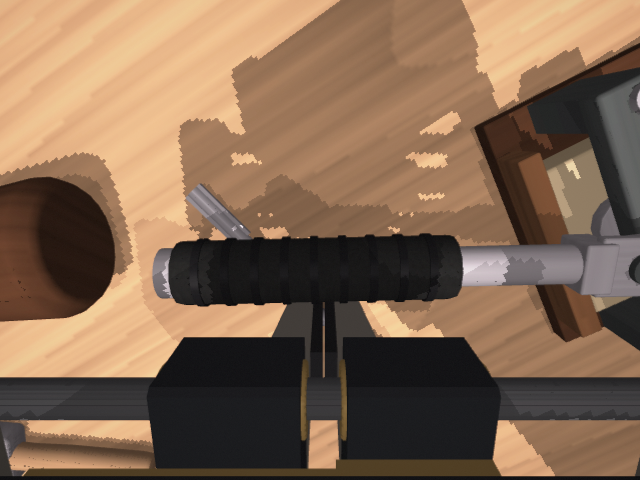

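The picture shows the grip at rows 235–303, still held against the fingers. The handle has turned about 0.093 rad since the bolt went tight, and the push is flat at 13–14 N, so it has broken over. I add about 2.5 mm for margin, hold it briefly, then let it come back.

Request:
{"fn": "send_rows", "kwargs": {"deltas": [[[0,-0.002,-0.016],0.004,0],[[0,-0.002,-0.016],0.004,0],[[0,-0.002,-0.016],0.004,0]]}}

```text
time: 20.92
ee_pos: [0.5942, 0.1359, 0.0866]
ee_rot: [0.194, -0.676, 0.194, 0.684]
wrist_force: [-12.7, 6.3, 3.8]
width: 0.0003
```

```bash
python3 -c "
from h import *
where();s,R,t=tcp();print('moved since tight',np.linalg.norm(t[:2]-[.5802,.1405]));im=griprows()"
```

```text
time 20.925 TCP [0.5942 0.1359 0.0866] tool phi 0.5562 contact phi 0.5229 r 0.1611 F.t -14.1
moved since tight 0.014735293248144881
grip rows [(215, np.int64(240), np.int64(302)), (255, np.int64(237), np.int64(303)), (420, np.int64(235), np.int64(299)), (440, np.int64(236), np.int64(299))]
```

Request:
{"fn": "send_rows", "kwargs": {"deltas": [[[0,0,0.03],0,0],[[0,0,0.06],0,0],[[0,0,0.09],0,0],[[0,0,0.12],0,0],[[0,0,0.16],0,0],[[0,0,0.22],0,0],[[0,0,0.3],0,0],[[0,0,0.4],0,0],[[0,0,0.4],0,0]]}}

```text
time: 22.1
ee_pos: [0.5465, 0.1665, 0.0884]
ee_rot: [0.194, -0.68, 0.194, 0.68]
wrist_force: [0.3, 0.0, -0.3]
width: 0.0005
```

```bash
python3 -c "
from h import *
where();im=imaging.get_image('wrist');cv2.imwrite('pics/w12.png',im['pixels'][:,:,::-1])"
```

```text
time 22.1 TCP [0.5465 0.1665 0.0884] tool phi 0.5549 contact phi 0.1944 r 0.1806 F.t 0.26
```

View pics/w12.png

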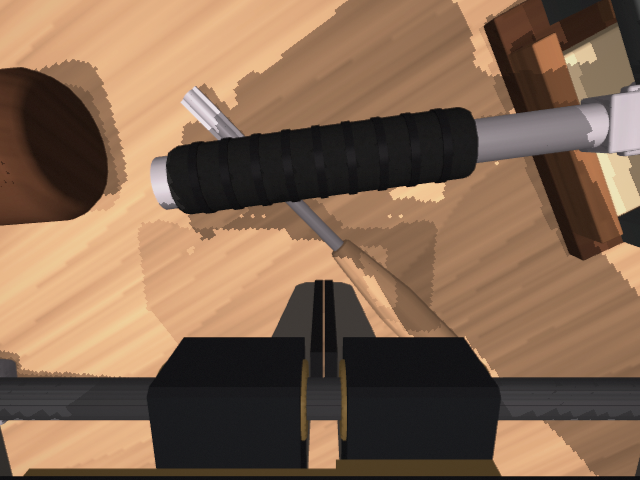

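The handle has sprung back: the grip now slopes from (170,183) to (475,140), which is about 0.415 rad and matches the tight, straight direction. The tool is clear. I lift away and do one last check.

Request:
{"fn": "send_rows", "kwargs": {"deltas": [[[-0.3,0,0.4],0,0],[[-0.7,0,0.4],0,0],[[-1,0,0.4],0,0],[[-1,0,0.4],0,0],[[-1,0,0.4],0,0],[[-1,0,0.4],0,0]]}}

```text
time: 22.9
ee_pos: [0.4958, 0.1971, 0.2364]
ee_rot: [0.194, -0.679, 0.195, 0.681]
wrist_force: [-0.5, -0.8, -1.2]
width: 0.0005
```

Run:
```python
from h import *
where()
w=imaging.get_image("wrist"); A=imaging.get_image("scene"); B=imaging.get_image("side")
top=np.hstack([cv2.resize(w["pixels"],(400,300)),cv2.resize(B["pixels"][200:380,210:450],(400,300))])
bot=np.hstack([cv2.resize(A["pixels"][170:290,190:350],(400,300)),cv2.resize(A["pixels"][100:340,180:500],(400,300))])
cv2.imwrite("pics/end.png",np.vstack([top,bot])[:,:,::-1])
```

```text
time 22.9 TCP [0.4958 0.1971 0.2364] tool phi 0.5565 contact phi -0.0739 r 0.2143 F.t 0.05
```

View pics/end.png

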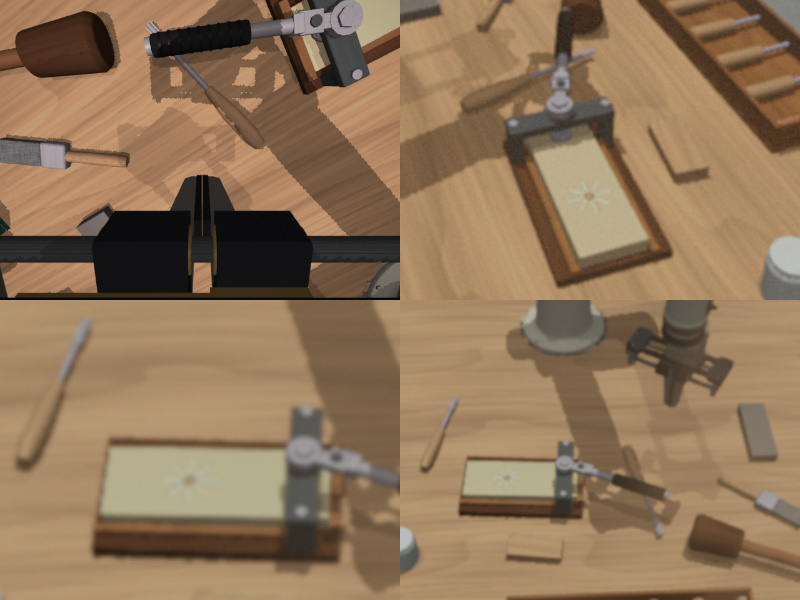

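The final views show the board under the bridge up to the stop. Grip, hinge pin and bolt lie in one line (wrist panel, (150,45) to (340,17)), so the wrench is straight. The bystanders look where they were.

```bash
python3 -c "
from station import order
print(order.hand_in())"
```

```text
the job is handed in; nothing more can be done
None
```

I pushed the board home, tightened the clamp until the wrench clicked, released it, and handed in at about 23 s of the 61 s allowed. The hand-in gives no verdict, so the results below are my own measurements.

- **Board:** I pushed the rear face with the fingers closed until the motion stalled. The push had risen to about 10 N (limit 40 N). The tool stopped at y = −0.2356 m, against −0.236 m predicted for home. The last pictures show the board under the bridge, up to the stop.
- **Wrench:** I swung it about 0.9 rad until the push jumped to 12 N, then about 15 mm further at a flat 13–14 N. I estimate a kink of about 0.11 rad (click above 0.07, forced above 0.22), held for about 0.4 s before I eased off.
- **After release:** the handle sprang back by about 0.11 rad to within 0.02 rad of the tight, straight direction. Grip, hinge pin and bolt line up in the last wrist picture.
- **Bystanders:** by eye they are where they started. I did not measure their positions again.

**Not confirmed or in disagreement:**
- The wrist force read near 0–1 N while sliding the board and swinging the wrench, below the stated 2–4 N and 2 N. I confirmed contact from the pictures instead.
- I could not measure the pad force directly. I infer the board is clamped from the hard bolt stop and the break-over.

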